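# Load a capsule under the sprung chute cover of a coffee machine and start the brew

## Task

Load the coffee machine: push its steel lift bar back with one fingertip to hold the sprung chute cover open, and meanwhile with the other fingertip push the copper capsule along the loading tray, under the cover, until it drops flat into its round seat. Let the cover close over it, then press the green brew button fully down and let it come up again. Do not pick anything up, and leave the mug under the spout and the spare capsules where they stand.

Things in the scene. Friction and masses are not known exactly. Their poses are not given: they have to be found in the camera images.
- coffee_machine: White capsule coffee machine, fixed, 306 long x 132 wide x 240 high. Origin on the worktop under the cover's hinge; -x is its front (mug side, towards the robot), +x its rear (water tank), z up. All offsets below are in this frame, mm. On top a light grey metal deck at z 210, x -132 to 48, y -65 to 65, bare beside rails and cover; behind it the rear top at z 235.
- loading_tray (a point): Point on the deck (x -98, y 0, z 210), middle of the loading tray in front of the cover. Axes as the machine's. Tray: front lip 6 high at x -132 to -128; two guide rails 7 high, 4 thick, 41 apart inside, run along x at y = +-20.5 from x -129 (slightly flared there) to x -14 past the seat; the capsule slides between them.
- capsule_seat (a point): Centre of the floor of the round seat in the deck (x -38, y 0, z 205), axes as the machine's: a recess 43 in diameter, 5 deep, under the cover. The capsule drops in by itself when pushed over it.
- capsule: Copper-coloured coffee capsule, loose, about 16 g, standing on the loading tray: flange 37 in diameter, 2.5 thick at the bottom, above it a steep cone from 33 to 29 in diameter, 28 high in all. Origin: centre of its underside, z up. Its flange slides between the rails.
- chute_cover: Smoked clear cover over the seat, with the lift bar as one piece. Origin on its hinge line (x 0, z 222), axes as the machine's when closed. Closed, it is a hood x -61 to -2, y -28 to 28, z 211 to 246 with front skirt and sides, open below; it swings up and rearward. A spring shuts it when released. The capsule cannot push it open.
- cover_hinge (a joint): Opening angle of the chute cover about its hinge line along y, rad: 0 closed, 1.2 fully open.
- cover_skirt (a point): Middle of the lower edge of the cover's front skirt, moving with the cover: x -61, z 211 closed; z 243, x -53 at 0.7 rad; z 253, x -46 at 0.9 rad.
- lift_bar (a point): Middle of the steel lift bar, which runs along the machine's y, 8 in diameter: x -28, z 270 closed; x 15, z 276 at 0.8 rad. Its ends are black rubber sleeves 12 in diameter at |y| 38 to 64, overhanging the cover on both sides, 60 above the bare deck: push either sleeve rearward (+x), 1 to 4 N, to open and hold the cover.
- brew_button (a joint): Travel of the green brew button, m: 0 up, 0.005 fully down; spring of about 4 N.
- brew_button_top (a point): Centre of the top of the green round brew button, 30 in diameter, on the machine's rear top (x 80, y 0, z 256); pressed straight down.
- mug: White mug, 82 in diameter, 100 high, loose on the drip grille under the brew head. Origin near the middle of its underside, between cup and handle, z up.
- spare_green: Spare capsule, same shape as the copper one but green, 16 g, standing loose on the dark tray beside the machine; leave it there. Origin: centre of its underside.
- spare_blue: Spare capsule, same shape as the copper one but blue, 16 g, standing loose on the dark tray beside the machine; leave it there. Origin: centre of its underside.
Not all that is in view belongs to the job. Of the things shaped like the capsule, the copper one is meant.

How it is judged:
By the outcome, as a careful person would: the job done as asked, in the order asked, and still so for the second after the job is handed in, with the robot touching nothing.
It also fails if it takes over 56 s, if anything falls off the work surface, if the arm or the gripper's body presses on something with over 40 N, if the wrist force passes 120 N, or if a joint passes its speed limit or range.

## Robot

A 6-joint arm with a two-finger parallel gripper is mounted at the origin on a cart in front of the work surface, level with it; the furniture and walls round the work are solid. World frame = base frame: x ahead of the robot, y to its left, z up, the work surface at z = 0. Lengths are in m, angles in degrees, forces in N, time in s.
With the tool pointing down it reaches from about 0.4 to 0.825 m from the base axis. Payload 7 kg.
Tool frame: the origin (TCP) lies midway between the tips of the shut fingers; the grasp point (between the pads) lies 19 mm behind it; z points along the fingers, y is the line along which they close (so a half turn about z gives the same grasp; the last joint's range is limited). The gripper opens to 88 mm and grips with 3 to 60 N. Pads are 19 mm wide; open, the fingers measure 130 mm over their backs; the gripper's body (78 mm by 193 mm) begins 47 mm behind the grasp point.
Start: joints at [-49.612, 20.546, 0.682, 0, -70.136, -16.507], TCP at [0.273, -0.617, 0.227] pointing down, gripper open.
Joint ranges: [-176.03, 176.03], [-82.01, 121.73], [-58.28, 71.71], [-173.87, 95.51], [-174.79, -0.11], [-173.66, 173.66]. Speed limits (degrees/s): [136.94, 136.94, 172.46, 180, 180, 180].

## Interface

Orientations are given as [roll, pitch, yaw] about the fixed x, y, z axes, in that order (R = Rz(yaw) Ry(pitch) Rx(roll)).
In Python, from plant import telemetry, viewer, workorder gives the robot as it stands. The module is installed in compiled form; this text tells all that it offers.
- The arm moves only by the tool carry_out, never from a script. Its argument "rows" is a list of rows, each a list of 6 numbers: the shift along the tool's x, y, z in m, then the turn, a rotation vector about the tool's x, y, z in rad. In form: [[tx, ty, tz, ax, ay, az], ...]. A call has 1 to 8 rows; each row is the pose to reach, as a shift and turn from the pose commanded when the call began, along the tool's axes at that moment; what a row does not reach only later rows make up. A row lasts 1/8 s, in which the tool goes at most 62.5 mm and 10.7 degrees, less where a joint would pass 70% of its speed; a pose out of reach is approached as far as the arm can. A call with a gripper value outside its range is refused whole. "grip" is the gripper's target within -1 to 1 (fully open at 1, half-way at 0, shut at -1), set as the call begins (left out, the last holds). The fingers move at their own pace and stop on an object; the grip force is fixed at half the most. Time passes only in rows, so rows that repeat a pose let the fingers close. It gives the time, the measured TCP pose, the force, the opening and the grip force at its end, in the units of the state.
- telemetry.get_obs(): the state, without advancing time (a new reading comes with each control period).
- viewer.snapshot(name): name is "side" or "top"; returns the picture (420x560x3 uint8, red, green, blue); there is no depth.
- viewer.camera_info(name): a dict with "intrinsics" (3x3 intrinsics, pixels), "k1" (the pictures are not rectified: a ray, as slopes to the right and down, at radius r is drawn at 1 + k1 r^2 times it, then the intrinsics apply), "extrinsics" (4x4, takes a point from camera to world coordinates). Camera axes: x right, y down, z forward; pixel columns grow to the right and rows downward; lengths in m; the calibration is good to about 2 mm. A picture is of the moment at which its call begins. camera_info takes no time and is no camera call.
- workorder.close_job(): hands the job in; it is judged then, once.
The state is a dict: "clock": time; "joint_pos": joint angles; "qvel": joint speeds; "tau": joint torques, N m; "tool_pos": TCP position; "orientation": TCP orientation; "force": force on the tool from outside, world axes, zero at the start; "moment": the same for the moment, N m; "opening": finger opening in m; "gripper_force": force on a finger pad.
Only numpy, scipy, OpenCV 4.12 (cv2) and the standard library are available. Lean on these libraries where they do the work, as an engineer would, in place of code of your own. Each camera call takes 0.05 s, during which the arm holds its last target. There are 200 camera calls.

## Working session

There is one attempt and no reset: what is moved stays moved. The work goes in short steps, Python scripts to look and compute and a tool call to move; the robot and the scene stay as the last step left them, time stands still between calls to the robot, and variables do not carry over. Pictures are saved under pics/ and viewed, at most 10 in all, crops included, and the job is handed in when it is done.

Besides the shell and the picture viewer there is one more tool, called after ">>>" by a JSON object that holds its "fn" and its "kwargs". carry_out: Moves the arm, as the interface text tells. Its arguments: {"type":"object","properties":{"rows":{"type":"array"},"grip":{"type":"number"}},"required":["rows"]}

```bash
mkdir -p pics
python3 - <<'E'
from plant import telemetry, viewer
import cv2,json,numpy as np
np.set_printoptions(precision=4,suppress=True)
for n in("side","top"):
    cv2.imwrite(f"pics/{n}0.png",cv2.resize(viewer.snapshot(n)[:,:,::-1],(784,588),interpolation=cv2.INTER_CUBIC))
    i=viewer.camera_info(n);print(n,i)
print(telemetry.get_obs())
E
```

```text
side {'intrinsics': array([[521.1066,   0.    , 273.0242],
       [  0.    , 521.1066, 213.0683],
       [  0.    ,   0.    ,   1.    ]]), 'k1': 0.058503648236457415, 'extrinsics': array([[ 0.9997, -0.0225, -0.0126,  0.5383],
       [-0.0016, -0.5441,  0.839 , -0.7282],
       [-0.0258, -0.8387, -0.5439,  0.8111],
       [ 0.    ,  0.    ,  0.    ,  1.    ]])}
top {'intrinsics': array([[519.1202,   0.    , 282.6446],
       [  0.    , 519.1202, 203.6836],
       [  0.    ,   0.    ,   1.    ]]), 'k1': -0.008970638732129929, 'extrinsics': array([[ 0.0166, -0.9964,  0.0831,  0.3836],
       [-0.9998, -0.016 ,  0.0074,  0.2668],
       [-0.006 , -0.0832, -0.9965,  1.6356],
       [ 0.    ,  0.    ,  0.    ,  1.    ]])}
{'clock': 0.1, 'joint_pos': array([-49.6126,  20.587 ,   0.638 ,  -0.0144, -70.1352, -16.5068]), 'qvel': array([ 0.1263, -0.038 ,  0.1332,  0.0015, -0.03  ,  0.0487]), 'tau': array([  0.    , -58.4163,  29.3755,   7.0155,   0.0103,  -0.    ]), 'tool_pos': array([ 0.273 , -0.6168,  0.2257]), 'orientation': array([ 179.9154,   -0.0109, -156.1244]), 'force': array([-0.2237, -0.5301,  0.0807]), 'moment': array([0.0189, 0.039 , 0.001 ]), 'gripper_force': 0.0, 'opening': 0.08777910503927429}
```

View pics/side0.png

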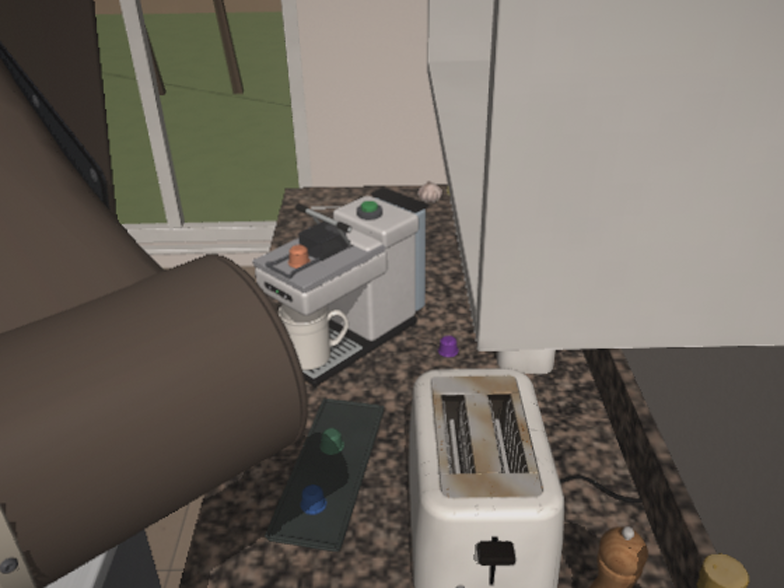

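View pics/top0.png

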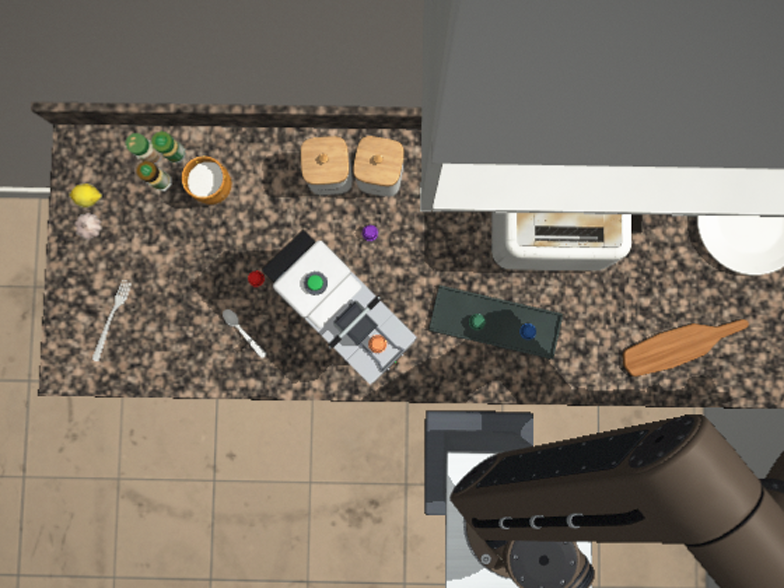

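The side view shows the copper capsule at about (298,257), the button at (369,208) and the bar ends at (300,208) and (345,228). In the top view the button is at (315,283) and the capsule at (378,343). I'll zoom in to measure.

Run:
```python
import cv2
from plant import viewer
a=viewer.snapshot("top")[:,:,::-1];b=viewer.snapshot("side")[:,:,::-1]
A=cv2.resize(a[160:280,185:305],(600,600),interpolation=cv2.INTER_CUBIC)
cv2.imwrite("pics/t1.png",A)
B=cv2.resize(b[130:280,170:320],(600,600),interpolation=cv2.INTER_CUBIC)
cv2.imwrite("pics/s1.png",B)
```

```text
(no output)
```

View pics/t1.png

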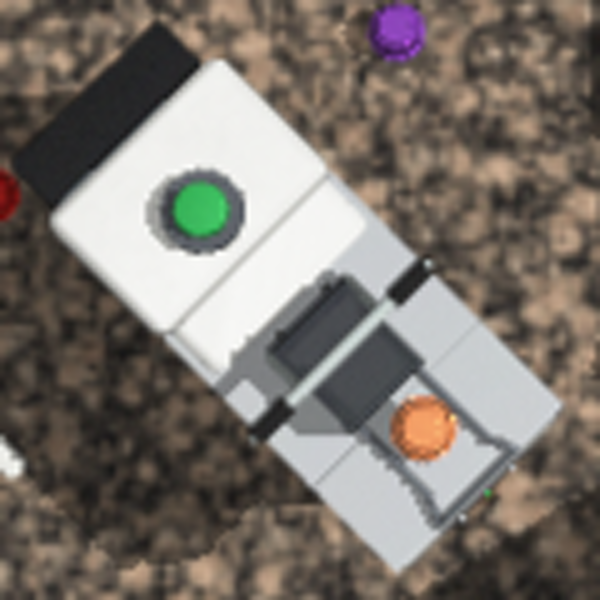

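View pics/s1.png

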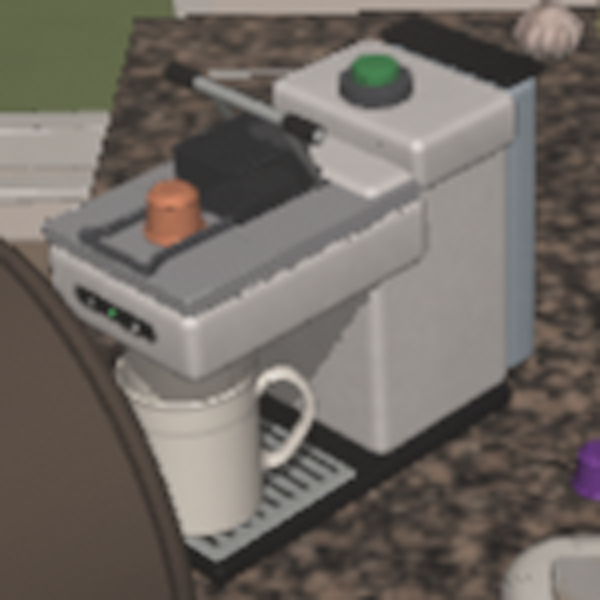

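```bash
cat > h.py <<'E'
import numpy as np, cv2
from plant import viewer, telemetry
from scipy.optimize import least_squares
C={n:viewer.camera_info(n) for n in("top","side")}
def proj(n,P):
    c=C[n];T=np.linalg.inv(c["extrinsics"])
    return cv2.projectPoints(np.atleast_2d(P).astype(float),cv2.Rodrigues(T[:3,:3])[0],T[:3,3],c["intrinsics"],np.array([c["k1"],0,0,0]))[0][:,0]
def Rz(a): return np.array([[np.cos(a),-np.sin(a),0],[np.sin(a),np.cos(a),0],[0,0,1]])
def m2w(p,P): return np.atleast_2d(P)/1000@Rz(p[2]).T+[p[0],p[1],0]
E
python3 - <<'E'
from h import *
np.set_printoptions(precision=4,suppress=True)
M=np.array([[80,0,256],[-28,-64,270],[-28,64,270],[-132,-65,210],[-132,65,210]])
T=np.array([[201,209],[427,263],[262,434],[560,405],[400,572]])/5+[185,160]-.4
S=np.array([[376,68],[316,132],[174,71],[186,308],[45,228]])/4+[170,130]-.4
f=lambda p:np.r_[(proj("top",m2w(p,M))-T).ravel(),(proj("side",m2w(p,M))-S).ravel()]
s=least_squares(f,[.6,.3,.8],loss="soft_l1");p=s.x;print(p,np.degrees(p[2]));print(f(p).reshape(-1,2))
ct=np.array([422,425])/5+[185,160]-.4;cs=np.array([174,190])/4+[170,130]-.4
g=lambda q:np.r_[proj("top",[q])[0]-ct,proj("side",[q])[0]-cs]
c=least_squares(g,[.5,.3,.23]);print(c.x,c.fun,"capsule machine",Rz(p[2]).T@(c.x-[p[0],p[1],0])*1000)
for P in ([-98,0,210],[-38,0,205],[80,0,256],[-28,-51,270],[-28,51,270]):print(P,m2w(p,[P]),np.hypot(*m2w(p,[P])[0,:2]))
E
```

```text
[0.4474 0.3735 0.7995] 45.810125678415034
[[ 0.2605 -0.3138]
 [ 0.3955  0.2603]
 [-1.25    0.4188]
 [ 1.4267 -0.0982]
 [-0.3019  0.2213]
 [ 0.132  -0.7346]
 [ 1.0416  1.725 ]
 [-0.6972  0.3665]
 [ 0.7492 -0.8924]
 [-0.6771 -0.7542]]
[0.3891 0.3119 0.238 ] [ 0.0137  0.1037  0.0877 -0.0098] capsule machine [-84.8045  -1.1331 237.9552]
[-98, 0, 210] [[0.3791 0.3033 0.21  ]] 0.48543982103085587
[-38, 0, 205] [[0.4209 0.3463 0.205 ]] 0.5450245618816115
[80, 0, 256] [[0.5031 0.4309 0.256 ]] 0.6624266105545051
[-28, -51, 270] [[0.4644 0.3179 0.27  ]] 0.5628036606472577
[-28, 51, 270] [[0.3913 0.389  0.27  ]] 0.5517465330576375
```

```bash
cat >> h.py <<'E'
MP=(.4474,.3735,.7995)
def rel(world,yaw=None):
    """shift in tool axes + yaw turn from the measured pose (tool down)"""
    o=telemetry.get_obs();psi=o["orientation"][2];a=np.radians(psi)
    d=np.array(world)-o["tool_pos"]
    x=np.array([np.cos(a),np.sin(a),0]);y=np.array([np.sin(a),-np.cos(a),0])
    az=0 if yaw is None else -np.radians((yaw-psi+180)%360-180)
    print("shift",np.round([d@x,d@y,-d[2]],4),"az",round(az,4))
def relm(x,y,z,alpha=None): rel(m2w(MP,[[x,y,z]])[0],None if alpha is None else np.degrees(MP[2])+alpha-90)
E
python3 - <<'E'
from h import *
print(m2w(MP,[[-100.5,-28.3,225]]),telemetry.get_obs()["joint_pos"])
for w in ([.273,-.617,.4],[.36,-.35,.42],[.40,-.1,.42],[.40,.1,.42]): rel(w)
relm(-100.5,-28.3,350,-27)
E
```

```text
[[0.39763625 0.28171378 0.225     ]] [-4.96124165e+01  2.05744948e+01  6.55255664e-01 -1.32793506e-02
 -7.01368479e+01 -1.65077711e+01]
shift [ 1.00e-04  0.00e+00 -1.74e-01] az 0
shift [-0.1875  0.2089 -0.194 ] az 0
shift [-0.3252  0.4214 -0.194 ] az 0
shift [-0.4062  0.6043 -0.194 ] az 0
shift [-0.4776  0.7714 -0.124 ] az -1.4824
```

>>> {"fn": "carry_out", "kwargs": {"rows": [[0,0,-0.06,0,0,0],[0,0,-0.12,0,0,0],[0,0,-0.17,0,0,0],[-0.038,0.042,-0.178,0,0,-0.1],[-0.075,0.084,-0.182,0,0,-0.22],[-0.113,0.125,-0.186,0,0,-0.36],[-0.15,0.167,-0.19,0,0,-0.5],[-0.187,0.209,-0.194,0,0,-0.65]], "grip": 1}}

```text
clock: 1.2
tool_pos: [0.3597, -0.3486, 0.4206]
orientation: [-180.0, 0.0, -118.6]
force: [1.6, 0.3, 0.1]
opening: 0.088
gripper_force: 0.0
```

Run:
```python
from h import *
o=telemetry.get_obs();print(o["tool_pos"],o["orientation"],o["joint_pos"])
for w in ([.40,-.1,.42],[.40,.1,.42]): rel(w)
relm(-100.5,-28.3,380,-27)
```

```text
[ 0.35968905 -0.34863969  0.42062848] [-1.79994491e+02  8.20652818e-03 -1.18613312e+02] [-2.15994948e+01 -8.26583701e-02 -2.93363353e-01 -7.47247776e-03
 -8.97828252e+01 -7.01378981e+00]
shift [-0.2376  0.0837  0.0006] az 0
shift [-0.4132  0.1795  0.0006] az 0
shift [-0.5715  0.2686  0.0406] az -0.8277
```

>>> {"fn": "carry_out", "kwargs": {"rows": [[-0.05,0.017,0,0,0,-0.1],[-0.1,0.034,0,0,0,-0.2],[-0.15,0.051,0,0,0,-0.3],[-0.2,0.068,0,0,0,-0.4],[-0.24,0.085,0,0,0,-0.5],[-0.29,0.112,0,0,0,-0.6],[-0.34,0.14,0,0,0,-0.7],[-0.39,0.167,0,0,0,-0.828]]}}

```text
clock: 2.2
tool_pos: [0.4011, 0.0734, 0.4209]
orientation: [-179.9, 0.0, -71.2]
force: [0.6, -1.0, -0.3]
opening: 0.0875
gripper_force: 0.0
```

Run:
```python
from h import *
o=telemetry.get_obs();print(o["tool_pos"],o["orientation"],o["joint_pos"])
relm(-100.5,-28.3,330,-27)
```

```text
[0.40105543 0.0734433  0.42085713] [-1.79944016e+02  2.22470374e-02 -7.12013676e+01] [ 3.84363380e+01 -9.96774352e+00 -9.03015420e+00 -2.13877142e-03
 -9.08773852e+01 -1.96377503e+01]
shift [-0.1983 -0.0639  0.0909] az -0.0002
```

>>> {"fn": "carry_out", "kwargs": {"rows": [[-0.05,-0.016,0,0,0,0],[-0.1,-0.032,0,0,0,0],[-0.15,-0.048,0.02,0,0,0],[-0.198,-0.064,0.05,0,0,0],[-0.198,-0.064,0.09,0,0,0],[-0.198,-0.064,0.09,0,0,0]]}}

```text
clock: 2.95
tool_pos: [0.3981, 0.279, 0.3279]
orientation: [179.7, -0.2, -71.4]
force: [0.7, -0.7, 1.1]
opening: 0.0873
gripper_force: 0.0
```

Run:
```python
from h import *
o=telemetry.get_obs();print(o["tool_pos"],o["orientation"],o["joint_pos"],o["force"])
relm(-100.5,-28.3,225,-27)
a=viewer.snapshot("top")[:,:,::-1];b=viewer.snapshot("side")[:,:,::-1]
A=cv2.resize(a[150:290,185:325],(400,400),interpolation=cv2.INTER_CUBIC)
B=cv2.resize(b[110:250,160:300],(400,400),interpolation=cv2.INTER_CUBIC)
cv2.imwrite("pics/c1.png",np.hstack([A,B]))
```

```text
[0.39807609 0.27901992 0.32787608] [179.70194752  -0.18919421 -71.3926686 ] [ 5.82277736e+01 -4.52278267e-01 -1.21915243e+01 -4.52260425e-02
 -7.86109914e+01 -3.96118680e+01] [ 0.66108291 -0.67467224  1.14400027]
shift [-0.0027 -0.0004  0.1029] az -0.0035
```

View pics/c1.png

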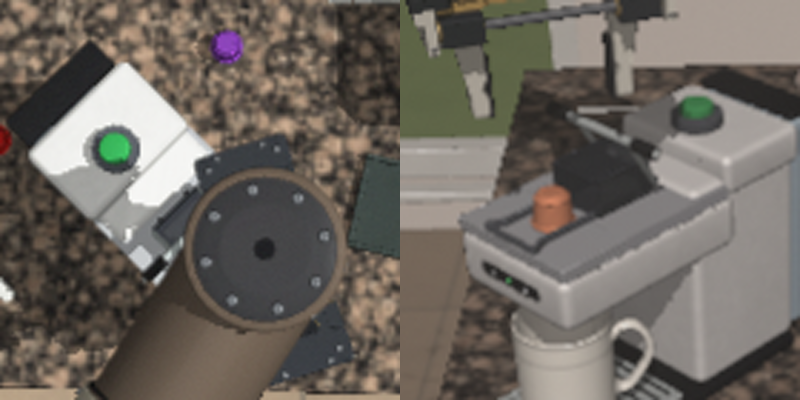

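>>> {"fn": "carry_out", "kwargs": {"rows": [[0,0.005,0.02,0,0,0],[0,0.005,0.05,0,0,0],[0,0.005,0.08,0,0,0],[0,0.005,0.095,0,0,0],[0,0.005,0.102,0,0,0],[0,0.005,0.102,0,0,0]]}}

```text
clock: 3.8
tool_pos: [0.3951, 0.2785, 0.2294]
orientation: [-179.9, 0.0, -71.4]
force: [-0.2, -0.1, 0.6]
opening: 0.0879
gripper_force: 0.0
```

Run:
```python
from h import *
o=telemetry.get_obs();print(o["tool_pos"],o["orientation"],o["force"])
relm(-100.5,-28.3,225,-27)
relm(-100.5+44,-28.3,225,-27)
b=viewer.snapshot("side")[:,:,::-1]
cv2.imwrite("pics/c2.png",cv2.resize(b[120:250,170:300],(600,600),interpolation=cv2.INTER_CUBIC))
```

```text
[0.39506437 0.27848619 0.22939301] [-1.79944530e+02  2.32914722e-02 -7.14450808e+01] [-0.15318672 -0.12647517  0.56690889]
shift [-0.0022 -0.0035  0.0044] az -0.0044
shift [-0.0224 -0.0426  0.0044] az -0.0044
```

View pics/c2.png

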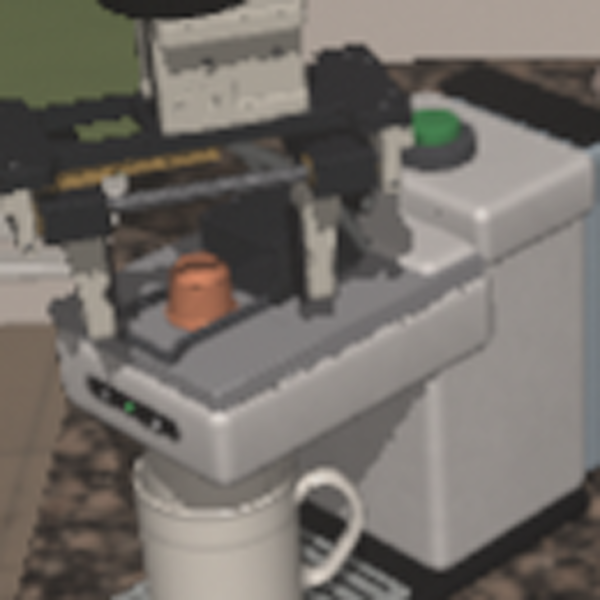

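The side view shows the front finger tip (318,310) standing beside the cover and the rear one (105,335) in front of the tray. The capsule at (200,290) is untouched, so I'll push the bar next.

>>> {"fn": "carry_out", "kwargs": {"rows": [[-0.002,-0.004,0.003,0,0,0],[-0.005,-0.009,0.004,0,0,0],[-0.008,-0.015,0.004,0,0,0],[-0.011,-0.021,0.004,0,0,0],[-0.014,-0.027,0.004,0,0,0],[-0.017,-0.032,0.004,0,0,0],[-0.02,-0.037,0.004,0,0,0],[-0.02,-0.037,0.004,0,0,0]]}}

```text
clock: 4.85
tool_pos: [0.4235, 0.3092, 0.2243]
orientation: [180.0, -0.0, -71.4]
force: [-0.5, -1.7, 0.5]
opening: 0.0878
gripper_force: 0.5
```

Run:
```python
from h import *
o=telemetry.get_obs();print(o["tool_pos"],o["orientation"],o["force"])
relm(-100.5+44,-28.3,225,-27)
b=viewer.snapshot("side")[:,:,::-1]
cv2.imwrite("pics/c3.png",cv2.resize(b[120:250,170:300],(600,600),interpolation=cv2.INTER_CUBIC))
```

```text
[0.42353391 0.30923279 0.22427136] [ 1.79981366e+02 -1.35297202e-02 -7.14398371e+01] [-0.50399355 -1.65159442  0.46011876]
shift [-0.0023 -0.0058 -0.0007] az -0.0043
```

View pics/c3.png

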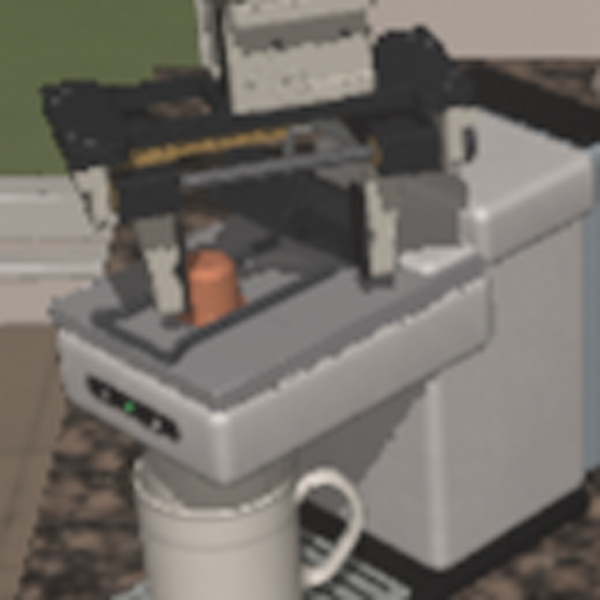

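>>> {"fn": "carry_out", "kwargs": {"rows": [[-0.0015,-0.003,0,0,0,0.01],[-0.003,-0.006,0,0,0,0.02],[-0.0045,-0.009,0,0,0,0.03],[-0.0055,-0.0115,0,0,0,0.05],[-0.0055,-0.0115,0,0,0,0.05]]}}

```text
clock: 5.52
tool_pos: [0.4327, 0.318, 0.2245]
orientation: [-180.0, -0.0, -74.3]
force: [-1.1, 0.2, 1.0]
opening: 0.0873
gripper_force: 0.5
```

>>> {"fn": "carry_out", "kwargs": {"rows": [[0,0,0,0,0,0],[0,0,0,0,0,0],[0,0,0,0,0,0],[0,0,0,0,0,0]], "grip": 0.8}}

```text
clock: 6.02
tool_pos: [0.4325, 0.3178, 0.2246]
orientation: [-180.0, 0.0, -74.3]
force: [-0.3, -1.7, -0.1]
opening: 0.0789
gripper_force: 0.5
```

```bash
cat >> h.py <<'E'
def tip(op=None):
    o=telemetry.get_obs();q=Rz(MP[2]).T@(o["tool_pos"]-[MP[0],MP[1],0])*1000
    al=np.radians(o["orientation"][2]+90)-MP[2];D=o["opening"]*1000+21
    u=np.array([np.cos(al),np.sin(al)]);v=np.array([-u[1],u[0]]);c=10.5*u+9.5*v
    print("TCP",q.round(1),"alpha",np.degrees(al).round(1),"op",o["opening"].round(4),"A",(q[:2]+D/2*u+c).round(1),"B",(q[:2]-D/2*u+c).round(1),"F machine",(Rz(MP[2]).T@o["force"]).round(2),"t",o["clock"])
E
python3 - <<'E'
from h import *
tip()
relm(-34,-28,225,-33)
b=viewer.snapshot("side")[:,:,::-1]
cv2.imwrite("pics/c4.png",cv2.resize(b[120:250,170:300],(600,600),interpolation=cv2.INTER_CUBIC))
E
```

```text
Traceback (most recent call last):
  File "h.py", line 23, in tip
    print("TCP",q.round(1),"alpha",np.degrees(al).round(1),"op",o["opening"].round(4),"A",(q[:2]+D/2*u+c).round(1),"B",(q[:2]-D/2*u+c).round(1),"F machine",(Rz(MP[2]).T@o["force"]).round(2),"t",o["clock"])
                                                                ^^^^^^^^^^^^^^^^^^
AttributeError: 'float' object has no attribute 'round'
```

```bash
sed -i 's/o\["opening"\].round(4)/round(o["opening"],4)/' h.py
cat >> h.py <<'E'
def mask(b,box=(120,250,170,300)): # copper, b is BGR or None
    h=cv2.cvtColor(b[box[0]:box[1],box[2]:box[3]],cv2.COLOR_BGR2HSV)
    return cv2.inRange(h,(4,100,90),(16,255,255))
def cap():
    b=viewer.snapshot("side")[:,:,::-1].copy();m=mask(b);n,l,s,c=cv2.connectedComponentsWithStats(m)
    k=1+np.argmax(s[1:,4]);x,y,w,h,a=s[k];e=(170+x+w,120+y)
    # right edge of the body seen from the side camera, top of the capsule
    def edge(mx,z=210):
        t=np.linspace(0,2*np.pi,60)
        P=np.vstack([np.c_[mx+r*np.cos(t),-1+r*np.sin(t),0*t+z+zz] for r,zz in((16.5,2.5),(14.5,28))])
        p=proj("side",m2w(MP,P));return p[:,0].max(),p[:,1].min()
    g=np.arange(-110,-20,.5);E=np.array([edge(q) for q in g])
    print("bbox",x+170,y+120,w,h,a,"mx by right",np.interp(e[0]-.5,E[:,0],g),"by top",np.interp(-(e[1]-.5),-E[:,1],g));return b
E
python3 - <<'E'
from h import *
tip();b=cap();relm(-34,-28,225,-33)
cv2.imwrite("pics/c4.png",b)
E
```

```text
TCP [-50.3 -28.2 224.6] alpha -30.1 op 0.0789 A [  6.8 -50.3] B [-79.7  -0.1] F machine [-1.37 -0.98 -0.07] t 6.025
bbox 216 172 12 16 140 mx by right -65.82837200048995 by top -68.84120009449926
shift [-0.0083 -0.014  -0.0004] az 0.0504
```

>>> {"fn": "carry_out", "kwargs": {"rows": [[-0.002,-0.0035,0,0,0,0.012],[-0.004,-0.007,0,0,0,0.025],[-0.004,-0.007,0,0,0,0.025]]}}

```text
clock: 6.45
tool_pos: [0.4383, 0.3239, 0.2244]
orientation: [180.0, -0.0, -75.7]
force: [-0.4, -0.8, 0.2]
opening: 0.079
gripper_force: 0.5
```

>>> {"fn": "carry_out", "kwargs": {"rows": [[0,0,0,0,0,0],[0,0,0,0,0,0],[0,0,0,0,0,0],[0,0,0,0,0,0]], "grip": 0.6}}

```text
clock: 6.95
tool_pos: [0.4382, 0.3235, 0.2247]
orientation: [-180.0, 0.0, -75.7]
force: [0.8, -2.2, 0.6]
opening: 0.0699
gripper_force: 0.5
```

Run:
```python
from h import *
tip();b=cap();relm(-34,-28,225,-33)
```

```text
TCP [-42.3 -28.2 224.7] alpha -31.5 op 0.0699 A [ 10.4 -49.4] B [-67.1  -1.8] F machine [-0.99 -2.07  0.57] t 6.95
bbox 221 170 11 16 129 mx by right -53.31934692272198 by top -55.82568586930769
shift [-0.0045 -0.0069 -0.0003] az 0.0255
```

>>> {"fn": "carry_out", "kwargs": {"rows": [[-0.0015,-0.0025,0,0,0,0.012],[-0.003,-0.005,0,0,0,0.025],[-0.003,-0.005,0,0,0,0.025]]}}

```text
clock: 7.38
tool_pos: [0.4423, 0.328, 0.2243]
orientation: [180.0, -0.0, -77.2]
force: [-1.3, 0.2, -1.5]
opening: 0.0699
gripper_force: 0.5
```

>>> {"fn": "carry_out", "kwargs": {"rows": [[0,0,0,0,0,0],[0,0,0,0,0,0],[0,0,0,0,0,0],[0,0,0,0,0,0]], "grip": 0.4}}

```text
clock: 7.88
tool_pos: [0.4423, 0.3277, 0.2247]
orientation: [-180.0, 0.0, -77.2]
force: [0.8, -1.5, 1.6]
opening: 0.0611
gripper_force: 0.5
```

Run:
```python
from h import *
tip();b=cap();relm(-34,-28,225,-33)
```

```text
TCP [-36.4 -28.3 224.7] alpha -33.0 op 0.0611 A [ 12.  -48.4] B [-56.9  -3.7] F machine [-0.5  -1.59  1.6 ] t 7.875
bbox 223 169 11 15 117 mx by right -47.006421625727896 by top -49.25584464613094
shift [-0.0015 -0.0019 -0.0004] az 0.0004
```

>>> {"fn": "carry_out", "kwargs": {"rows": [[-0.0011,-0.0017,0,0,0,0],[-0.0022,-0.0034,0,0,0,0],[-0.0022,-0.0034,0,0,0,0],[-0.0022,-0.0034,0,0,0,0]]}}

```text
clock: 8.43
tool_pos: [0.445, 0.3306, 0.2244]
orientation: [180.0, -0.0, -77.2]
force: [-1.0, -0.8, 0.1]
opening: 0.0612
gripper_force: 0.6
```

Run:
```python
from h import *
tip();b=cap()
cv2.imwrite("pics/c5.png",cv2.resize(b[140:220,190:270],(600,600),interpolation=cv2.INTER_CUBIC))
```

```text
TCP [-32.4 -28.2 224.4] alpha -33.0 op 0.0612 A [ 16.  -48.3] B [-52.9  -3.5] F machine [-1.25  0.16  0.09] t 8.425
bbox 224 169 11 15 116 mx by right -43.83516837786733 by top -49.25584464613094
```

View pics/c5.png

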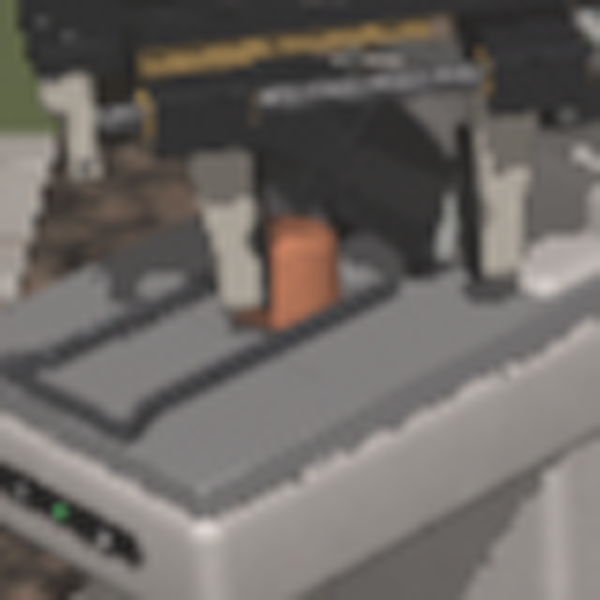

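The picture shows the capsule (305,270) under the open cover, not yet dropped, with the far rim of the seat at about (385,262). I'll push a little further.

>>> {"fn": "carry_out", "kwargs": {"rows": [[-0.0005,-0.0008,0,0,0,0],[-0.0011,-0.0017,0,0,0,0],[-0.0011,-0.0017,0,0,0,0],[-0.0011,-0.0017,0,0,0,0]], "grip": 0.32}}

```text
clock: 8.98
tool_pos: [0.4465, 0.3321, 0.2246]
orientation: [-180.0, 0.0, -77.2]
force: [-0.3, -1.0, 0.4]
opening: 0.0577
gripper_force: 0.5
```

Run:
```python
from h import *
tip();b=cap()
```

```text
TCP [-30.3 -28.2 224.6] alpha -33.0 op 0.0577 A [ 16.7 -47.4] B [-49.3  -4.6] F machine [-0.95 -0.48  0.42] t 8.975
bbox 225 168 11 15 103 mx by right -40.65405267642444 by top -42.64415778502325
```

>>> {"fn": "carry_out", "kwargs": {"rows": [[-0.0005,-0.0008,0,0,0,0],[-0.0008,-0.0013,0,0,0,0],[-0.0008,-0.0013,0,0,0,0],[-0.0008,-0.0013,0,0,0,0]], "grip": 0.26}}

```text
clock: 9.52
tool_pos: [0.4476, 0.3332, 0.2246]
orientation: [-180.0, 0.0, -77.2]
force: [-0.7, -1.1, -0.5]
opening: 0.055
gripper_force: 0.5
```

Run:
```python
from h import *
tip();b=cap()
```

```text
TCP [-28.8 -28.2 224.6] alpha -33.0 op 0.055 A [ 17.1 -46.7] B [-46.7  -5.3] F machine [-1.24 -0.3  -0.52] t 9.525
bbox 225 168 12 15 102 mx by right -37.46302351216611 by top -42.64415778502325
```

>>> {"fn": "carry_out", "kwargs": {"rows": [[-0.0005,-0.0008,0,0,0,0],[-0.0008,-0.0013,0,0,0,0],[-0.0008,-0.0013,0,0,0,0],[-0.0008,-0.0013,0,0,0,0]], "grip": 0.22}}

```text
clock: 10.07
tool_pos: [0.4485, 0.3339, 0.2245]
orientation: [180.0, -0.0, -77.2]
force: [-2.8, -3.3, 1.8]
opening: 0.0537
gripper_force: 1.9
```

Run:
```python
from h import *
tip();b=cap()
cv2.imwrite("pics/c6.png",cv2.resize(b[140:220,190:270],(600,600),interpolation=cv2.INTER_CUBIC))
```

```text
TCP [-27.6 -28.3 224.5] alpha -33.0 op 0.0537 A [ 17.7 -46.4] B [-45.   -5.8] F machine [-4.32 -0.25  1.82] t 10.075
bbox 226 168 11 14 99 mx by right -37.46302351216611 by top -42.64415778502325
```

View pics/c6.png

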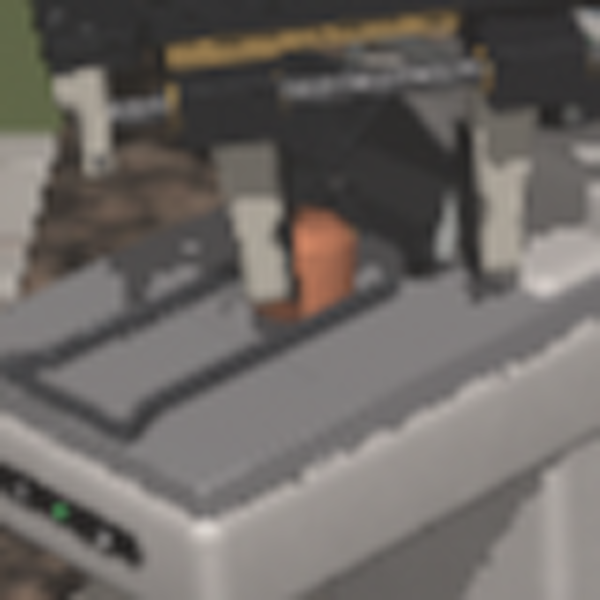

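Run:
```python
from h import *
s=cv2.resize(cv2.imread("pics/s1.png"),(150,150),interpolation=cv2.INTER_AREA)
im0=np.zeros((420,560,3),np.uint8);im0[130:280,170:320]=s
im4=cv2.imread("pics/c4.png");im6=np.zeros_like(im0);im6[140:220,190:270]=cv2.resize(cv2.imread("pics/c6.png"),(80,80),interpolation=cv2.INTER_AREA)
im5=np.zeros_like(im0);im5[140:220,190:270]=cv2.resize(cv2.imread("pics/c5.png"),(80,80),interpolation=cv2.INTER_AREA)
def model(mx,z):
    t=np.linspace(0,2*np.pi,90)
    P=np.vstack([np.c_[mx+r*np.cos(t),-1+r*np.sin(t),0*t+z+zz] for r,zz in((16.5,2.5),(14.5,28))])
    p=proj("side",m2w(MP,P));return p[:,0].max(),p[:,1].min(),p[:,1].max()
for n,im in(("0",im0),("4",im4),("5",im5),("6",im6)):
    f=im.astype(float);sat=(f[:,:,2]-f[:,:,0])  # R-B
    m=mask(im);k,l,st,c=cv2.connectedComponentsWithStats(m);j=1+np.argmax(st[1:,4]);x,y,w,h,a=st[j];x+=170;y+=120
    pk=np.median(sat[y+3:y+h-3,x+2:x+w-2])
    rows=range(y+4,y+10)
    R=np.mean([np.interp(-pk/2,-sat[r,x+w-3:x+w+3],np.arange(x+w-3,x+w+3)) for r in rows])
    cols=range(x+w-7,x+w-3)
    T=[round(np.interp(pk/2,sat[y-3:y+3,q],np.arange(y-3,y+3)),2) for q in cols]
    print(n,"peak",pk,"right",R.round(2),"top",T)
for mx,z in((-85,210),(-65,210),(-50,210),(-44,210),(-41,210),(-38,210),(-35,210),(-38,205),(-35,205)):print(mx,z,np.round(model(mx,z),2))
```

```text
0 peak 86.0 right 219.13 top [np.float64(174.41), np.float64(174.67), np.float64(174.98), np.float64(175.6)]
4 peak 85.0 right 226.48 top [np.float64(171.53), np.float64(171.6), np.float64(171.68), np.float64(172.08)]
5 peak 89.0 right 234.18 top [np.float64(168.73), np.float64(168.73), np.float64(168.78), np.float64(168.9)]
6 peak 84.5 right 236.5 top [np.float64(167.74), np.float64(167.55), np.float64(167.66), np.float64(167.76)]
-85 210 [221.27 174.02 190.45]
-65 210 [227.77 170.91 187.15]
-50 210 [232.55 168.61 184.71]
-44 210 [234.44 167.7  183.75]
-41 210 [235.39 167.25 183.26]
-38 210 [236.33 166.8  182.79]
-35 210 [237.27 166.35 182.31]
-38 205 [236.46 168.69 184.65]
-35 205 [237.4  168.23 184.17]
```

>>> {"fn": "carry_out", "kwargs": {"rows": [[0.001,0.0016,0,0,0,0],[0.002,0.003,0,0,0,0],[0.003,0.0045,0,0,0,0],[0.003,0.0045,0,0,0,0],[0.003,0.0045,0,0,0,0]], "grip": 0.4}}

```text
clock: 10.75
tool_pos: [0.445, 0.3304, 0.2247]
orientation: [-180.0, 0.0, -77.2]
force: [-1.4, 0.2, 0.7]
opening: 0.0615
gripper_force: 0.4
```

Run:
```python
from h import *
tip();b=cap();cv2.imwrite("pics/c7.png",b)
f=b.astype(float);sat=f[:,:,2]-f[:,:,0]
print(sat[163:188,216:242].astype(int))
print((cv2.imread("pics/c4.png").astype(float)@[-1,0,1])[166:194,208:232].astype(int))
```

```text
TCP [-32.6 -28.3 224.7] alpha -33.0 op 0.0615 A [ 16.  -48.5] B [-53.2  -3.6] F machine [-0.8   1.13  0.71] t 10.75
bbox 224 169 12 15 129 mx by right -40.65405267642444 by top -49.25584464613094
[[ 12  11  11  11  11  11  11   9   3   3   1   2   2   2   1   1   2   0
    0   2   1   1   1   2   1   1]
 [ 12  11  11  11  11  11  11   8   3   2   2   1   1   1   1   1   1   1
    1   1   1   1   1   1   2   2]
 [ 14  11  11  12  11  11  11   8   3   3   2   0   1   0   1   0   1   1
    1   1   1   1   1   2   1   1]
 [ 16  11  11  10  12  13  14  12   6   2   3   2   2   2   1   0   0   1
    2   1   1   1   1   2   1   1]
 [ 20  15  15  14  15  16  18  14   7   3   3   2   2   1   1   2   1   2
    1   1   0   0   1   1   1   1]
 [ 17  17  18  18  17  17  17  14   7   2   6  10  14  18  17  14   8   4
    1   1   1   1   1   1   1   1]
 [  6  14  18  17  18  17  18  14   5  12  24  46  58  60  60  58  55  40
   10   2   1   2   0   0   0   1]
 [  2  10  17  18  18  18  16  12   3  21  52  73  80  79  80  80  82  70
   55  40   3   2   1   1   1   1]
 [  3   5  14  18  18  18  16  1
[... 3950 characters left out ...]
 3   3   2   3   2   6  14  25  48  64  61  37  10  -1  -1  -1   0
    0   2   2   3   4   3]
 [  3   3   3   3   3   3   3   2   4  10  15  10  -1  -1  -1   0   1   2
    3   2   3   3   3   3]
 [  3   3   4   3   3   3   3   2   1   0  -1  -1  -1   0   1   2   2   2
    2   3   2   3   2   3]
 [  3   3   4   3   3   2   1   0  -1   0   0   1   1   3   2   2   2   3
    2   3   3   2   3   3]
 [  3   4   3   2   1   0   0  -1  -1   0   2   2   3   3   3   4   4   3
    2   3   3   3   2   3]
 [  4   2   1   0  -1  -1  -1   0   2   3   3   3   4   3   3   3   3   3
    3   3   3   2   3   2]
 [  3   0  -1   0   0   0   1   2   2   4   3   3   4   3   3   4   3   3
    3   3   3   3   3   3]]
```

>>> {"fn": "carry_out", "kwargs": {"rows": [[0.001,0.0016,0,0,0,0],[0.002,0.003,0,0,0,0],[0.0025,0.0038,0,0,0,0],[0.0025,0.0038,0,0,0,0],[0.0025,0.0038,0,0,0,0]], "grip": 0.6}}

```text
clock: 11.42
tool_pos: [0.4418, 0.327, 0.2246]
orientation: [180.0, -0.0, -77.2]
force: [-0.5, 0.3, -0.3]
opening: 0.0697
gripper_force: 0.5
```

Run:
```python
from h import *
tip();b=cap();cv2.imwrite("pics/c8.png",b)
f=b.astype(float);sat=f[:,:,2]-f[:,:,0]
print(sat[166:186,216:242].astype(int))
```

```text
TCP [-37.2 -28.4 224.6] alpha -33.0 op 0.0697 A [ 14.8 -50.8] B [-61.3  -1.4] F machine [-0.13  0.6  -0.25] t 11.425
bbox 223 169 13 15 154 mx by right -40.65405267642444 by top -49.25584464613094
[[ 11  12  10  10   6   5   4   2   3   2   2   1   1   1   2   1   1   1
    2   0   1   1   1   2   2   1]
 [ 14  15  15  13   7   2   2   2   2   3   3   2   1   1   2   1   1   2
    2   2   2   1   1   1   1   1]
 [ 17  18  17  16  11   2   2   2   2   3   7  11  15  18  17  14   9   4
    1   1   0   2   1   1   1   1]
 [ 18  18  17  18  12   2   3   2   4  12  23  31  34  37  37  34  46  40
    5   2   1   1   1   1   1   1]
 [ 18  18  18  17  12   2   3   4  21  49  62  63  63  64  64  63  75  70
   42  16   2   2   1   2   1   1]
 [ 17  17  18  15   9   2   3  14  51  75  80  79  80  80  79  81  85  83
   70  41   4   2   2   2   2   0]
 [ 18  18  17  12   5   2   2  24  68  85  88  90  94  96  94  91  92  89
   80  53   8   2   3   2   2   2]
 [ 18  18  16  12   6   2   2  24  72  91  95 101 107 111 107 102  96  89
   76  49  11   2   3   2   2   3]
 [ 18  18  18  14   8   3   1  
[... 577 characters left out ...]
83  81  77
   64  44  24   7  -1  -1  -1   0]
 [ 14  18  18  17  18  13  13  45  67  73  78  83  85  86  85  84  73  56
   35   9  -2  -1   0   1   2   2]
 [ 12  16  15  16  14   9  11  53  71  74  80  83  85  85  77  62  41  13
   -1  -2  -1   0   1   2   3   3]
 [  6   9   8   7   5   4   7  55  78  80  84  84  76  63  43  14  -1  -2
   -1   0   1   2   3   3   3   3]
 [  2   2   2   3   2   2   5  31  60  80  79  64  44  13  -1  -1  -1   0
    1   2   2   3   3   3   3   3]
 [  2   2   2   3   2   2   2   6  19  43  42  14  -2  -1  -1   0   1   2
    3   3   3   3   3   4   4   3]
 [  3   3   2   3   2   2   2   2   1   0  -1  -1  -1   0   1   3   3   3
    3   4   3   3   3   3   3   3]]
```

The capsule stays put with the finger withdrawn, its edges are upright, and the flange is sunk below the deck. That means it is seated, so I'll let the cover close.

>>> {"fn": "carry_out", "kwargs": {"rows": [[0.004,0.006,0,0,0,0],[0.008,0.0122,0,0,0,0],[0.012,0.0185,0,0,0,0],[0.016,0.0245,0,0,0,0],[0.02,0.031,0,0,0,0],[0.024,0.037,0,0,0,0],[0.029,0.0445,0,0,0,0],[0.034,0.052,0,0,0,0]]}}

```text
clock: 12.48
tool_pos: [0.3984, 0.282, 0.2247]
orientation: [-180.0, 0.0, -77.2]
force: [-0.1, 0.3, -0.3]
opening: 0.0702
gripper_force: 0.0
```

>>> {"fn": "carry_out", "kwargs": {"rows": [[0,0,0,0,0,0],[0,0,-0.03,0,0,0],[0,0,-0.07,0,0,0],[0,0,-0.11,0,0,0],[0,0,-0.15,0,0,0],[0,0,-0.15,0,0,0]], "grip": -1}}

```text
clock: 13.22
tool_pos: [0.3999, 0.2834, 0.3779]
orientation: [-179.7, 0.2, -77.2]
force: [0.3, -0.6, -0.5]
opening: 0.0157
gripper_force: 0.0
```

Run:
```python
from h import *
tip();b=cap();cv2.imwrite("pics/c9.png",b)
relm(80,0,330);relm(80,0,262)
f=b.astype(float);sat=f[:,:,2]-f[:,:,0]
print(sat[166:186:2,216:242:2].astype(int))
```

```text
TCP [-97.7 -28.7 377.9] alpha -33.0 op 0.0157 A [-68.4 -36.4] B [-99.2 -16.5] F machine [-0.2  -0.66 -0.5 ] t 13.225Traceback (most recent call last):
  File "<stdin>", line 2, in <module>
  File "h.py", line 29, in cap
    k=1+np.argmax(s[1:,4]);x,y,w,h,a=s[k];e=(170+x+w,120+y)
        ~~~~~~~~~^^^^^^^^^
    return _wrapfunc(a, 'argmax', axis=axis, out=out, **kwds)
    return bound(*args, **kwds)
ValueError: attempt to get argmax of an empty sequence
```

Run:
```python
from h import *
b=viewer.snapshot("side")[:,:,::-1]
g=lambda im:cv2.resize(im[130:220,190:280],(400,400),interpolation=cv2.INTER_CUBIC)
cv2.imwrite("pics/c10.png",np.hstack([g(b),g(cv2.imread("pics/c8.png"))]))
relm(80,0,330);relm(80,0,262)
```

```text
shift [-0.1214 -0.1348  0.0445] az 0
shift [-0.1214 -0.1348  0.1125] az 0
```

View pics/c10.png

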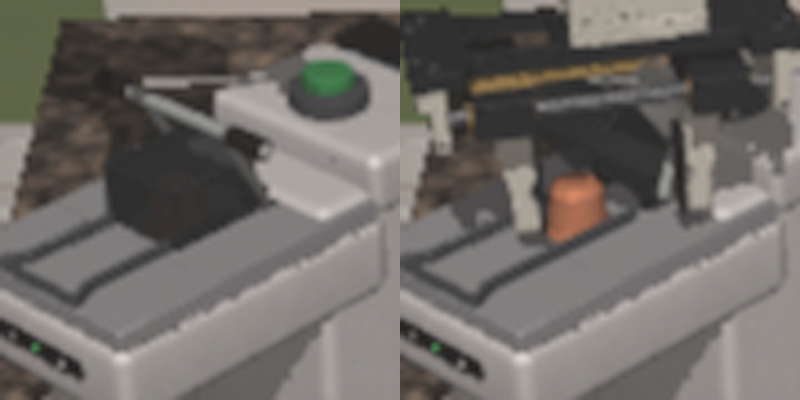

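The left half shows the cover closed, with the capsule dimly visible at (175,200) and the bar back in its original place. On to the button.

>>> {"fn": "carry_out", "kwargs": {"rows": [[-0.03,-0.034,0,0,0,0],[-0.06,-0.067,0,0,0,0],[-0.09,-0.1,0,0,0,0],[-0.121,-0.135,0.02,0,0,0],[-0.121,-0.135,0.06,0,0,0],[-0.121,-0.135,0.09,0,0,0],[-0.121,-0.135,0.107,0,0,0],[-0.121,-0.135,0.107,0,0,0]], "grip": -1}}

```text
clock: 14.32
tool_pos: [0.503, 0.4298, 0.266]
orientation: [179.9, -0.1, -77.2]
force: [-0.2, -0.1, 0.6]
opening: 0.0006
gripper_force: 0.0
```

Run:
```python
from h import *
tip();relm(80,0,256);relm(80,0,251)
```

```text
TCP [ 79.1  -0.7 266. ] alpha -33.0 op 0.0006 A [102.1  -4.3] B [84.   7.5] F machine [-0.15  0.08  0.55] t 14.325
shift [-0.001  -0.0004  0.01  ] az 0
shift [-0.001  -0.0004  0.015 ] az 0
```

>>> {"fn": "carry_out", "kwargs": {"rows": [[-0.001,0,0.007,0,0,0],[-0.001,0,0.01,0,0,0],[-0.001,0,0.013,0,0,0],[-0.001,0,0.015,0,0,0],[-0.001,0,0.015,0,0,0]]}}

```text
clock: 14.95
tool_pos: [0.5033, 0.4314, 0.2531]
orientation: [-180.0, 0.0, -77.2]
force: [-1.1, 0.8, 3.4]
opening: 0.0003
gripper_force: 1.4
```

>>> {"fn": "carry_out", "kwargs": {"rows": [[0,0,0.001,0,0,0],[0,0,0.002,0,0,0],[0,0,0.002,0,0,0]]}}

```text
clock: 15.32
tool_pos: [0.5033, 0.4314, 0.2514]
orientation: [-179.9, 0.0, -77.2]
force: [-2.0, 0.1, 6.0]
opening: 0.0003
gripper_force: 3.1
```

>>> {"fn": "carry_out", "kwargs": {"rows": [[0,0,0.001,0,0,0],[0,0,0.002,0,0,0],[0,0,0.002,0,0,0]]}}

```text
clock: 15.7
tool_pos: [0.5034, 0.4315, 0.2511]
orientation: [-179.9, 0.1, -77.1]
force: [-5.7, -2.0, 14.8]
opening: 0.0005
gripper_force: 7.2
```

Bottomed: the position stalls at z 0.251 while the force climbs to 15 N. I'll release it and retract.

>>> {"fn": "carry_out", "kwargs": {"rows": [[0,0,-0.005,0,0,0],[0,0,-0.02,0,0,0],[0,0,-0.06,0,0,0],[0,0,-0.11,0,0,0],[0.03,0.033,-0.11,0,0,0],[0.07,0.075,-0.11,0,0,0],[0.11,0.12,-0.11,0,0,0],[0.11,0.12,-0.11,0,0,0]]}}

```text
clock: 16.7
tool_pos: [0.4089, 0.2943, 0.3606]
orientation: [-179.9, 0.1, -77.2]
force: [1.2, 0.7, 1.1]
opening: 0.0001
gripper_force: 0.0
```

Run:
```python
from h import *
b=viewer.snapshot("side")[:,:,::-1].copy();a=viewer.snapshot("top")[:,:,::-1].copy()
cv2.imwrite("pics/f.png",b)
c9=cv2.imread("pics/c9.png")
# compare with the view taken before pressing: cover/bar/button, mug, spares
for n,(r0,r1,c0,c1) in dict(button=(138,160,250,280),cover=(145,190,205,255),mug=(215,270,195,255),spares=(295,375,195,270)).items():
    print(n,"diff max/mean",np.abs(b[r0:r1,c0:c1].astype(int)-c9[r0:r1,c0:c1]).max(),np.abs(b[r0:r1,c0:c1].astype(int)-c9[r0:r1,c0:c1]).mean().round(2))
s=cv2.resize(cv2.imread("pics/side0.png"),(560,420),interpolation=cv2.INTER_AREA)
for n,(r0,r1,c0,c1) in dict(mug=(230,270,222,255),spares=(295,375,220,270)).items():
    print(n,"vs start",np.abs(b[r0:r1,c0:c1].astype(int)-s[r0:r1,c0:c1]).mean().round(2))
tip()
```

```text
[ WARN:0@4.704] global loadsave.cpp:275 findDecoder imread_('pics/c9.png'): can't open/read file: check file path/integrity
Traceback (most recent call last):
TypeError: 'NoneType' object is not subscriptable
```

Run:
```python
import cv2,numpy as np
b=cv2.imread("pics/f.png");s=cv2.resize(cv2.imread("pics/s1.png"),(150,150),interpolation=cv2.INTER_AREA)
f=b[130:280,170:320]
d=np.abs(f.astype(int)-s).mean(2)
for n,(r0,r1,c0,c1) in dict(button=(8,30,82,106),cover=(30,55,45,85),bar=(14,40,40,85),mug=(95,135,45,85)).items(): print(n,d[r0:r1,c0:c1].mean().round(2),d[r0:r1,c0:c1].max())
s=cv2.resize(cv2.imread("pics/side0.png"),(560,420),interpolation=cv2.INTER_AREA)
print("spares",np.abs(b[295:375,222:270].astype(int)-s[295:375,222:270]).mean().round(2))
for im in(b,s):
  h=cv2.cvtColor(im,cv2.COLOR_BGR2HSV)
  for nm,lo,hi,bx in(("btn",(55,120,60),(75,255,255),(135,165,250,285)),("blue",(105,120,50),(125,255,255),(340,372,205,245)),("green",(55,60,40),(85,255,255),(300,328,222,255))):
    m=cv2.moments(cv2.inRange(h[bx[0]:bx[1],bx[2]:bx[3]],lo,hi),True)
    print(nm,m["m00"],round(m["m10"]/max(m["m00"],1),2),round(m["m01"]/max(m["m00"],1),2))
```

```text
button 10.81 74.0
cover 5.76 77.66666666666667
bar 13.39 75.66666666666667
mug 4.77 55.0
spares 5.96
btn 0.0 0.0 0.0
blue 285.0 18.19 16.81
green 236.0 14.45 15.4
btn 0.0 0.0 0.0
blue 262.0 18.4 17.16
green 221.0 14.73 15.22
```

Run:
```python
import cv2,numpy as np
b=cv2.imread("pics/f.png")[130:280,170:320];s=cv2.resize(cv2.imread("pics/s1.png"),(150,150),interpolation=cv2.INTER_AREA)
for im in(b,s):
    g=im.astype(float);w=np.clip(g[:,:,1]-g[:,:,2]-30,0,None)[5:30,82:108];y,x=np.mgrid[5:30,82:108]
    print("button",w.sum(),(w*x).sum()/w.sum(),(w*y).sum()/w.sum())
    print("mug mean",im[95:135,45:85].mean())
d=(cv2.phaseCorrelate(b[90:140,35:85].mean(2),s[90:140,35:85].mean(2)),cv2.phaseCorrelate(b[32:60,40:90].mean(2),s[32:60,40:90].mean(2)));print("mug shift, cover shift",d)
```

```text
button 1232.0 93.65827922077922 17.01866883116883
mug mean 123.145625
button 1386.0 93.41486291486291 16.97041847041847
mug mean 127.63979166666667
mug shift, cover shift (((0.15937173178842912, -0.0511955661283352), 0.8004666856727687), ((0.053441779832372305, 0.039578262507522055), 0.7043919554356585))
```

The button is back up, the cover is shut, and the mug and spare capsules haven't moved. Handing in.

```bash
python3 -c "
from plant import workorder
print(workorder.close_job())"
```

```text
the job is handed in; nothing more can be done
None
```

The copper capsule is in its seat under the closed cover, the brew button was pressed to its stop and came back up, the mug and spare capsules did not move, and the job was handed in at about 17 s (no verdict was returned).

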